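# Rack the edge-tool lots for viewing in sale order

### The arm

A 6-joint arm with a two-finger parallel gripper is mounted at the origin on a cart in front of the work surface, level with it; the furniture and walls round the work are solid. World frame = base frame: x ahead of the robot, y to its left, z up, the work surface at z = 0. Lengths are in m, angles in rad, forces in N, time in s.
With the tool pointing down it reaches from about 0.275 to 0.875 m from the base axis. Payload 12.5 kg.
Tool frame: the origin (TCP) lies on the centre line of the jaws, within the pads' length; the fingertips stand r.finger_overhang ahead of it and the grasp point (between the pads) lies 3 mm ahead of it (r.finger_overhang is the distance from the TCP to the fingertips, in m); z points along the fingers, y is the line along which they close (so a half turn about z gives the same grasp; the last joint's range is limited). The gripper opens to 85 mm and grips with 20 to 120 N. Pads are 22 mm wide; open, the fingers measure 114 mm over their backs; the gripper's body (76 mm by 85 mm) begins 54 mm behind the grasp point. The pads swing forward as they close: fully open they stand 13 mm farther back than shut.
Start: joints at [1.122, 0.351, 1.652, -0, 1.139, -0.085], TCP at [0.196, 0.514, 0.253] pointing down, gripper open.
Joint ranges: [-2.75, 2.75], [-0.79, 2.1], [0.01, 2.65], [-1.57, 4.71], [0.07, 3.14], [-2.87, 2.87]. Speed limits (rad/s): [2.22, 2.22, 2.79, 3.14, 3.14, 3.14].

### API

Orientations are given as a unit quaternion [x, y, z, w].
In Python, from cell import r, optics gives the robot as it stands. The module is installed in compiled form; this text tells all that it offers. Calls block until the motion is done:
- r.move_to(position, orientation): joint-space move of the TCP to a pose.
- r.move_linear(position, rot=None, vel=0.15): straight line of the TCP; rot=None keeps the orientation; vel is the mean speed in m/s.
- r.set_joints(angles): joint-space move.
- r.set_gripper(opening, squeeze=None): opening from 0.0 (shut) to 1.0 (fully open); squeeze is the grip in N (None keeps the last); returns when the fingers have stopped.
- r.sleep(seconds).
- r.inverse_kinematics(position, orientation): joint angles nearest the present ones, or None.
- optics.get_image(name): name is "side" or "top" or "wrist"; returns a dict with "pixels" (480x640x3 uint8, red, green, blue), "depth" (480x640 float32, m along the optical axis (not along the pixel's ray), 0 where there is no reading), "fx", "fy", "cx", "cy" (pixels), "camera_from_world" (4x4, takes a point from world to camera coordinates); the wrist camera has in their place "mount" (4x4, takes a point from camera to tool coordinates, whose origin is the TCP and whose axes are the flange's). Camera axes: x right, y down, z forward; pixel columns grow to the right and rows downward; lengths in m; the calibration is good to about 2 mm. A picture is of the moment at which its call begins: read the wrist's pose just before it.
A pose or a line that the arm cannot do raises r.PlanningError and nothing moves.
- r.hand_in(): hands the job in; it is judged then, once.
Readings, each from a call of its own:
- r.current_t(): time.
- r.current_q(): joint angles.
- r.current_qvel(): joint speeds.
- r.current_effort(): joint torques, N m.
- r.current_tool_pos(): TCP position.
- r.current_ee_rot(): TCP orientation.
- r.current_contact_force(): force on the tool from outside, world axes, zero at the start.
- r.current_torque(): the same for the moment, N m.
- r.current_opening(): opening from 0.0 (shut) to 1.0 (fully open).
- r.current_finger_force(): force on a finger pad.
Only numpy, scipy, OpenCV 4.12 (cv2) and the standard library are available. Lean on these libraries where they do the work, as an engineer would, in place of code of your own. Each camera call takes 0.05 s, during which the arm holds its last target. There are 200 camera calls.

### The job

The three chisels and the screwdriver came up from the store on the plywood packing board, lined up in the order they will be sold. Move all four to the dark wooden viewing rack in the same order from left to right, the leftmost tool in the leftmost notch and so on. Each must lie lengthwise in its own pair of notches, resting on both rails, with its handle toward you as now.

Things in the scene. Friction and masses are not known exactly. Their poses are not given: they have to be found in the camera images.
- packing_board: pale plywood board, 170 x 290 x 8 mm, left or right on the table, fixed, with four packing blocks in a row at y = +97.5, +32.5, -32.5, -97.5 mm. Origin: middle of its near edge, on the table; x away from the robot, y left, z up. Tool undersides lie 28 mm above the table, grip points at x = 79 to 91 mm, between the blocks' vees (at x = 40 and 130 mm, 22 mm thick, 39 mm high)
- viewing_rack: dark brown rack, 170 x 320 mm, fixed, empty. Origin and axes as the board's. Rails at x = 40 and 130 mm, 18 mm thick, with vee notches at y = +97.5, +32.5, -32.5, -97.5 mm: green bottoms 20 mm wide, 28 mm above the table, 45 degree sides up to flat ridges at 44 mm. Base 10 mm thick. A tool lies well with its origin at x = 135 mm (grip point 85 mm), +y end toward -x, underside at 28 mm
- chisel_1: chisel with a light orange-brown handle and grey blade; 300 mm long, 26 mm thick octagonal handle. Origin: middle of its length, at its underside; y along the tool, +y to the handle's end, z up. Grip across the handle at y = +50 mm, where it is 26 mm wide and its axis 13 mm above the underside; it balances at y = +32 to +40 mm
- chisel_2: chisel with a mid-brown handle and a broad grey blade, the longest tool; 320 mm long, 26 mm thick octagonal handle. Origin: middle of its length, at its underside; y along the tool, +y to the handle's end, z up. Grip across the handle at y = +50 mm, where it is 26 mm wide and its axis 13 mm above the underside; it balances at y = +32 to +40 mm
- chisel_3: chisel with a dark red-brown handle and narrow grey blade; 280 mm long, 26 mm thick octagonal handle. Origin: middle of its length, at its underside; y along the tool, +y to the handle's end, z up. Grip across the handle at y = +50 mm, where it is 26 mm wide and its axis 13 mm above the underside; it balances at y = +32 to +40 mm
- screwdriver: screwdriver with a light orange-brown handle that swells toward its end, the shortest tool; 243 mm long, handle flattened, up to 32 mm wide and 22 mm high. Origin: middle of its length, at its underside; y along the tool, +y to the handle's end, z up. Grip across the handle at y = +50 mm, where it is 24 to 32 mm wide and its axis 10 mm above the underside; it balances at y = +32 to +40 mm
- block_chisel_1: packing block under the chisel with the light orange-brown handle at the start: 56 x 130 mm card strip with two grey foam vees, fixed on the packing board; the four are alike. Its place along the board's y is the tool's place in the row, also once the tool has gone. Origin and axes as the board's, shifted along y
- block_chisel_2: packing block under the longest chisel, with the mid-brown handle at the start: 56 x 130 mm card strip with two grey foam vees, fixed on the packing board; the four are alike. Its place along the board's y is the tool's place in the row, also once the tool has gone. Origin and axes as the board's, shifted along y
- block_chisel_3: packing block under the chisel with the dark red-brown handle at the start: 56 x 130 mm card strip with two grey foam vees, fixed on the packing board; the four are alike. Its place along the board's y is the tool's place in the row, also once the tool has gone. Origin and axes as the board's, shifted along y
- block_screwdriver: packing block under the screwdriver at the start: 56 x 130 mm card strip with two grey foam vees, fixed on the packing board; the four are alike. Its place along the board's y is the tool's place in the row, also once the tool has gone. Origin and axes as the board's, shifted along y

How it is judged:
At the end, for the whole second after the job is handed in: Each tool rests in the rack's notch of the same place from the left as its packing block has: origin within 14 mm sideways, underside within 9 mm of notch height, within 0.15 rad of the rack's x, handle toward the robot, origin 80 to 170 mm from the near edge; released, still (((y of block_chisel_1 in the frame of packing_board between 0.0775 and 0.1175 m and y of chisel_1 in the frame of viewing_rack between 0.0835 and 0.1115 m) or (y of block_chisel_1 in the frame of packing_board between 0.0125 and 0.0525 m and y of chisel_1 in the frame of viewing_rack between 0.0185 and 0.0465 m) or (y of block_chisel_1 in the frame of packing_board between -0.0525 and -0.0125 m and y of chisel_1 in the frame of viewing_rack between -0.0465 and -0.0185 m) or (y of block_chisel_1 in the frame of packing_board between -0.1175 and -0.0775 m and y of chisel_1 in the frame of viewing_rack between -0.1115 and -0.0835 m)) and y of viewing_rack in the frame of chisel_1 between 0.08 and 0.17 m and z of chisel_1 in the frame of viewing_rack between 0.019 and 0.037 m and angle between the y axis of each of chisel_1, chisel_2, chisel_3, screwdriver and the x axis of viewing_rack, either way round below 0.15 rad and linear speed of each of chisel_1, chisel_2, chisel_3, screwdriver below 0.02 m/s and ((y of block_chisel_2 in the frame of packing_board between 0.0775 and 0.1175 m and y of chisel_2 in the frame of viewing_rack between 0.0835 and 0.1115 m) or (y of block_chisel_2 in the frame of packing_board between 0.0125 and 0.0525 m and y of chisel_2 in the frame of viewing_rack between 0.0185 and 0.0465 m) or (y of block_chisel_2 in the frame of packing_board between -0.0525 and -0.0125 m and y of chisel_2 in the frame of viewing_rack between -0.0465 and -0.0185 m) or (y of block_chisel_2 in the frame of packing_board between -0.1175 and -0.0775 m and y of chisel_2 in the frame of viewing_rack between -0.1115 and -0.0835 m)) and y of viewing_rack in the frame of chisel_2 between 0.08 and 0.17 m and z of chisel_2 in the frame of viewing_rack between 0.019 and 0.037 m and ((y of block_chisel_3 in the frame of packing_board between 0.0775 and 0.1175 m and y of chisel_3 in the frame of viewing_rack between 0.0835 and 0.1115 m) or (y of block_chisel_3 in the frame of packing_board between 0.0125 and 0.0525 m and y of chisel_3 in the frame of viewing_rack between 0.0185 and 0.0465 m) or (y of block_chisel_3 in the frame of packing_board between -0.0525 and -0.0125 m and y of chisel_3 in the frame of viewing_rack between -0.0465 and -0.0185 m) or (y of block_chisel_3 in the frame of packing_board between -0.1175 and -0.0775 m and y of chisel_3 in the frame of viewing_rack between -0.1115 and -0.0835 m)) and y of viewing_rack in the frame of chisel_3 between 0.08 and 0.17 m and z of chisel_3 in the frame of viewing_rack between 0.019 and 0.037 m and ((y of block_screwdriver in the frame of packing_board between 0.0775 and 0.1175 m and y of screwdriver in the frame of viewing_rack between 0.0835 and 0.1115 m) or (y of block_screwdriver in the frame of packing_board between 0.0125 and 0.0525 m and y of screwdriver in the frame of viewing_rack between 0.0185 and 0.0465 m) or (y of block_screwdriver in the frame of packing_board between -0.0525 and -0.0125 m and y of screwdriver in the frame of viewing_rack between -0.0465 and -0.0185 m) or (y of block_screwdriver in the frame of packing_board between -0.1175 and -0.0775 m and y of screwdriver in the frame of viewing_rack between -0.1115 and -0.0835 m)) and y of viewing_rack in the frame of screwdriver between 0.08 and 0.17 m and z of screwdriver in the frame of viewing_rack between 0.019 and 0.037 m); the robot touches nothing.
It also fails if it takes over 112 s, if anything falls off the work surface, if the arm or the gripper's body presses on something with over 40 N, if the wrist force passes 120 N, or if a joint passes its speed limit or range.

## Working session

There is one attempt and no reset: what is moved stays moved. The work goes in short steps, each a Python script; the robot and the scene stay as the last script left them, time stands still between calls to the robot, and variables do not carry over. Pictures are saved under pics/ and viewed, at most 14 in all, crops included, and the job is handed in when it is done.

```bash
mkdir -p pics; ls
cat > h.py <<'E'
import numpy as np, cv2
from cell import r, optics
def snap(name, fn=None):
    p=(np.array(r.current_tool_pos()),np.array(r.current_ee_rot()))
    im=optics.get_image(name)
    if fn: cv2.imwrite('pics/'+fn, cv2.cvtColor(im['pixels'],cv2.COLOR_RGB2BGR))
    return im,p
def world(im,u,v,d):
    c=np.stack([(u-im['cx'])/im['fx']*d,(v-im['cy'])/im['fy']*d,d,np.ones_like(d)])
    return (np.linalg.inv(im['camera_from_world'])@c)[:3]
def plane(im,u,v,z):
    T=np.linalg.inv(im['camera_from_world']); d=T[:3,:3]@np.array([(u-im['cx'])/im['fx'],(v-im['cy'])/im['fy'],1]); o=T[:3,3]
    return o+d*(z-o[2])/d[2]
E
python3 - <<'E'
from h import *
for n in ('top','side'):
    im,_=snap(n,n+'0.png'); print(n,im['fx'],im['cx'],im['cy']); print(np.linalg.inv(im['camera_from_world']).round(3)); print((im['depth']>0).mean())
print(r.current_t(), r.finger_overhang, r.current_ee_rot(), r.current_tool_pos(), r.current_opening())
im,_=snap('wrist','wrist0.png'); print(im['mount'].round(3))
E
```

```text
pics
top 452.24601494388844 324.74914131256173 241.76003016224215
[[-0.054 -0.975  0.217  0.325]
 [-0.999  0.053 -0.011  0.   ]
 [-0.001 -0.217 -0.976  0.904]
 [ 0.     0.     0.     1.   ]]
0.9958756510416666
side 582.2165631613615 313.48437633824057 237.47490580423508
[[ 0.963 -0.128  0.238  0.218]
 [-0.27  -0.389  0.881 -1.078]
 [-0.02  -0.912 -0.409  0.538]
 [ 0.     0.     0.     1.   ]]
0.9961165364583333
0.1 0.022 [ 1.80894702e-01  9.83502344e-01 -4.84144640e-04 -1.09892163e-04] [0.19557128 0.51376542 0.25284562] 1.0015819454370305
[[-0.001 -0.965 -0.261  0.067]
 [ 1.    -0.001 -0.     0.001]
 [-0.    -0.261  0.965 -0.12 ]
 [ 0.     0.     0.     1.   ]]
```

View pics/top0.png

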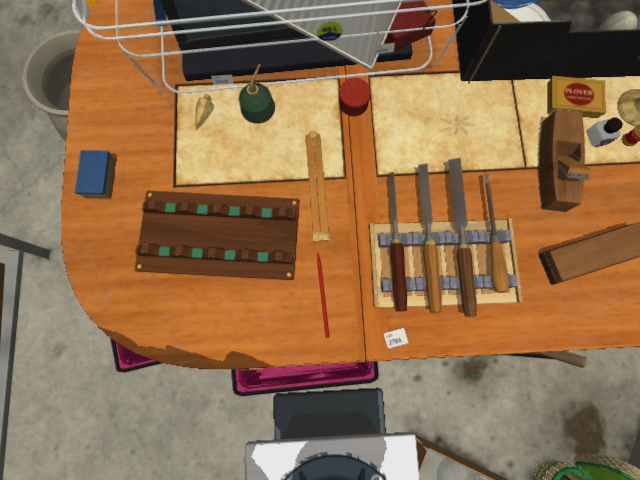

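View pics/side0.png

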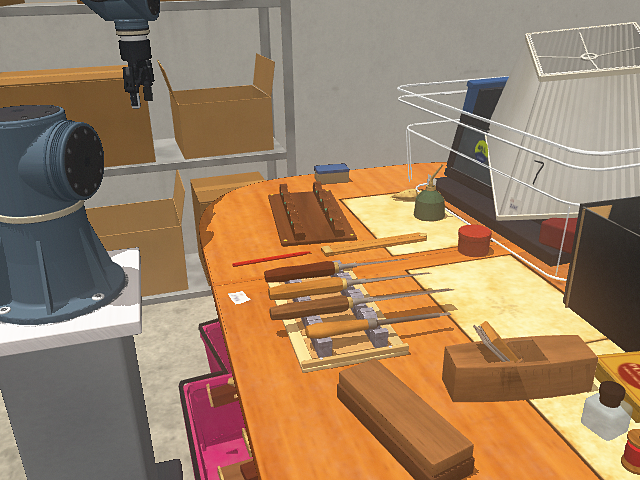

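Top view: rack at left (cols 137–298, rows 192–278). Board at right (cols 370–520, rows 220–305). Left to right on it: dark red chisel_3 (~400,275), light orange chisel_1 (~432,275), mid-brown chisel_2 (~467,280), screwdriver (~498,265). The side view agrees on this order.

```bash
cat > m.py <<'E'
from h import *
vv,uu=np.mgrid[0:480,0:640].astype(float)
def cloud(im):
    W=world(im,uu.ravel(),vv.ravel(),im['depth'].ravel().astype(float)).T.reshape(480,640,3)
    W[im['depth']==0]=np.nan; return W
def greens(im,W):
    hsv=cv2.cvtColor(im['pixels'],cv2.COLOR_RGB2HSV)
    m=cv2.inRange(hsv,(60,60,30),(95,255,255)); m[~((W[...,1]>.02)&(W[...,1]<.5)&(W[...,0]<.62)&(W[...,2]<.05))]=0
    n,l,s,c=cv2.connectedComponentsWithStats(m)
    return [(c[i],s[i,4],np.nanmedian(W[l==i],0),l==i) for i in range(1,n) if s[i,4]>12]
def tools(im,W,zmin=.046):
    m=((W[...,2]>zmin)&(W[...,2]<.075)&(W[...,1]<0)&(W[...,1]>-.5)&(W[...,0]<.56)&(W[...,0]>.25)).astype(np.uint8)
    n,l,s,c=cv2.connectedComponentsWithStats(m)
    return [(c[i],s[i,4],W[l==i]) for i in range(1,n) if s[i,4]>60]
E
python3 - <<'E'
from m import *
for n in ('top','side'):
    im,_=snap(n); W=cloud(im); print(n)
    for c,a,w,_ in greens(im,W): print(' green',c.round(1),a,w.round(4),'ray28',plane(im,*c,.028).round(4))
    for c,a,P in tools(im,W):
        vx,vy,x0,y0=cv2.fitLine(P[:,:2].astype(np.float32),cv2.DIST_L2,0,.01,.01).ravel()
        print(' tool',c.round(0),a,'mean',P.mean(0).round(4),'dir deg',np.degrees(np.arctan2(vy,vx)).round(2),'x',P[:,0].min().round(3),P[:,0].max().round(3),'y',P[:,1].min().round(3),P[:,1].max().round(3),'ztop',np.percentile(P[:,2],[50,95]).round(4))
E
```

```text
top
 green [169.6 207.3] 82 [0.6078 0.2983 0.0282] ray28 [0.6078 0.2988 0.028 ]
 green [201.9 209. ] 84 [0.6008 0.2333 0.0287] ray28 [0.6007 0.2338 0.028 ]
 green [233.9 211. ] 86 [0.5928 0.1692 0.0283] ray28 [0.593  0.1693 0.028 ]
 green [266.3 212.6] 83 [0.5863 0.1044 0.028 ] ray28 [0.5862 0.1043 0.028 ]
 green [163.9 251. ] 86 [0.5182 0.3083 0.0287] ray28 [0.5183 0.3083 0.028 ]
 green [196.6 253. ] 89 [0.5106 0.2435 0.0284] ray28 [0.5107 0.2438 0.028 ]
 green [229.4 254.7] 92 [0.5034 0.1796 0.028 ] ray28 [0.5039 0.1792 0.028 ]
 green [262.5 256.3] 91 [0.4973 0.1137 0.0284] ray28 [0.4971 0.1141 0.028 ]
 tool [399. 274.] 853 mean [ 0.4447 -0.1463  0.051 ] dir deg -1.19 x 0.376 0.523 y -0.16 -0.134 ztop [0.0511 0.0551]
 tool [433. 275.] 852 mean [ 0.4392 -0.2108  0.0511] dir deg -0.94 x 0.371 0.516 y -0.225 -0.198 ztop [0.0513 0.0548]
 tool [467. 280.] 846 mean [ 0.4264 -0.2751  0.0513] dir deg -1.53 x 0.36 0.502 y -0.29 -0.263 ztop [0.0515 0.0554]
 tool [568. 260.] 459 mean [ 0.4532 -0.4745  0.0473] dir deg -8.89 x 0.416 0.486 y -0.5 -0.442 ztop [0.0471 0.049 ]
 tool [501. 275.] 297 mean [ 0.4329 -0.3417  0.048 ] dir deg 0.12 x 0.403 0.475 y -0.355 -0.33 ztop [0.0477 0.0506]
side
 tool [301. 268.] 549 mean [ 0.4436 -0.154   0.0506] dir deg -1.13 x 0.376 0.519 y -0.165 -0.141 ztop [0.0509 0.0541]
 tool [307. 285.] 633 mean [ 0.438  -0.2187  0.0507] dir deg -0.96 x 0.37 0.514 y -0.23 -0.205 ztop [0.0511 0.0541]
 tool [311. 304.] 750 mean [ 0.426  -0.2836  0.0508] dir deg -1.33 x 0.359 0.503 y -0.294 -0.27 ztop [0.0513 0.0544]
 tool [325. 326.] 265 mean [ 0.4309 -0.347   0.048 ] dir deg 0.06 x 0.402 0.471 y -0.359 -0.334 ztop [0.048  0.0501]
 tool [368. 374.] 708 mean [ 0.4522 -0.4771  0.0469] dir deg -8.92 x 0.417 0.486 y -0.5 -0.446 ztop [0.0468 0.048 ]
```

Run:
```python
from m import *
L=[.28,.30,.32,.243]
A=[(-.1495,-1.1),(-.2145,-1.0),(-.279,-1.1),(-.3445,0)]; xm=[.4447,.4392,.4264,.4329]
for n in ('top','side'):
    im,_=snap(n); W=cloud(im); P=W.reshape(-1,3); print(n)
    for (y,a),x,l in zip(A,xm,L):
        d=np.array([np.cos(np.radians(a)),np.sin(np.radians(a))]); q=P[:,:2]-[x,y]; s=q@d; t=q@[-d[1],d[0]]
        k=(abs(t)<.02)&(P[:,2]>.03)&(P[:,2]<.07)&(abs(s)<.3)
        h=k&(P[:,2]>.0415)
        # lateral centre in slices about the handle near grip
        out=[]
        for xs in (.40,.43,.46):
            kk=h&(abs(P[:,0]-xs)<.006); out.append((P[kk,1].min().round(4),P[kk,1].max().round(4)) if kk.any() else None)
        print(' ends',(x+s[k].min()*d[0]).round(4),(x+s[k].max()*d[0]).round(4),'len',np.ptp(s[k]).round(4),l,'slices',out)
    hsv=cv2.cvtColor(im['pixels'],cv2.COLOR_RGB2HSV)
    m=cv2.inRange(hsv,(105,25,60),(135,160,220)); m[~((W[...,0]<.56)&(W[...,0]>.3)&(W[...,1]<-.08)&(W[...,1]>-.42)&(W[...,2]>.012)&(W[...,2]<.045))]=0
    p=W[m>0]; near=p[p[:,0]<.45]; far=p[p[:,0]>=.45]
    for z in (near,far): print(' foam',len(z),np.median(z,0).round(4),z.min(0).round(3),z.max(0).round(3), np.polyfit(z[:,1],z[:,0],1).round(4))
```

```text
top
 ends 0.3761 0.6555 len 0.2795 0.28 slices [(np.float64(-0.1576), np.float64(-0.1343)), (np.float64(-0.1585), np.float64(-0.1347)), (np.float64(-0.1597), np.float64(-0.135))]
 ends 0.37 0.67 len 0.3 0.3 slices [(np.float64(-0.2245), np.float64(-0.1986)), (np.float64(-0.2237), np.float64(-0.1995)), (np.float64(-0.2246), np.float64(-0.1996))]
 ends 0.3588 0.6798 len 0.321 0.32 slices [(np.float64(-0.289), np.float64(-0.2632)), (np.float64(-0.2886), np.float64(-0.265)), (np.float64(-0.2897), np.float64(-0.264))]
 ends 0.4005 0.6426 len 0.2421 0.243 slices [(np.float64(-0.35), np.float64(-0.3302)), (np.float64(-0.3561), np.float64(-0.3264)), (np.float64(-0.3538), np.float64(-0.3304))]
  return _methods._mean(a, axis=axis, dtype=dtype,
  ret = um.true_divide(
Traceback (most recent call last):
ValueError: zero-size array to reduction operation minimum which has no identity
```

Measured tool lengths match the text. I'll check lateral positions with the wrist camera at two places above the board, plus the vee positions from the top camera.

```bash
cat >> m.py <<'E'
from scipy.spatial.transform import Rotation as R
def q(psi): a=np.radians(psi)/2; return [float(np.cos(a)),float(np.sin(a)),0.,0.]
def wrist(fn=None):
    im,(p,o)=snap('wrist',fn); T=np.eye(4); T[:3,:3]=R.from_quat(o).as_matrix(); T[:3,3]=p
    im['camera_from_world']=np.linalg.inv(T@im['mount']); return im,cloud(im)
E
python3 - <<'E'
from m import *
im,_=snap('top')
print('vee', [plane(im,430,v,.035).round(3) for v in (238,284)])
for p in ([.43,-.19,.33],[.43,-.30,.33]):
    r.move_to(p,q(180)); r.sleep(.2); print(r.current_t(),np.round(r.current_q(),2),np.round(r.current_contact_force(),1))
    im,W=wrist('w%d.png'%(-100*p[1])); P=W.reshape(-1,3)
    for y in (-.148,-.213,-.278,-.343):
        out=[]
        for xs in (.415,.43,.445,.46,.47):
            k=(abs(P[:,1]-y)<.024)&(abs(P[:,0]-xs)<.004)&(P[:,2]>.043)&(P[:,2]<.08)
            out.append((P[k,1].min().round(4),P[k,1].max().round(4),((P[k,1].min()+P[k,1].max())/2).round(4),np.percentile(P[k,2],95).round(3)) if k.sum()>5 else None)
        print(y,*[tuple(map(float,o)) if o else o for o in out])
E
```

```text
vee [array([ 0.514, -0.217,  0.035]), array([ 0.424, -0.208,  0.035])]
3.1833 [-0.51  0.13  1.75  0.    1.27 -2.09] [-1.1 -0.2  0. ]
-0.148 (-0.1576, -0.1335, -0.1455, 0.054) (-0.1573, -0.1341, -0.1457, 0.054) (-0.158, -0.1349, -0.1464, 0.053) (-0.158, -0.1343, -0.1461, 0.054) (-0.1589, -0.1342, -0.1466, 0.054)
-0.213 (-0.222, -0.1991, -0.2106, 0.054) (-0.2222, -0.1993, -0.2108, 0.054) (-0.2227, -0.1994, -0.211, 0.053) (-0.2229, -0.1995, -0.2112, 0.054) (-0.2244, -0.1996, -0.212, 0.055)
-0.278 (-0.2874, -0.2633, -0.2754, 0.054) (-0.2876, -0.2643, -0.276, 0.053) (-0.2884, -0.2634, -0.2759, 0.054) (-0.2878, -0.2636, -0.2757, 0.054) (-0.2886, -0.2637, -0.2762, 0.055)
-0.343 (-0.3543, -0.3279, -0.3411, 0.05) (-0.3543, -0.3276, -0.3409, 0.05) (-0.353, -0.3295, -0.3413, 0.049) (-0.3518, -0.3304, -0.3411, 0.048) (-0.3506, -0.3313, -0.3409, 0.047)
3.95 [-0.7   0.23  1.62  0.    1.29 -2.27] [-1.   0.6 -0.4]
-0.148 (-0.1585, -0.1329, -0.1457, 0.054) (-0.1585, -0.1339, -0.1462, 0.054) (-0.158, -0.134, -0.146, 0.053) (-0.1589, -0.1344, -0.1467, 0.054) (-0.1595, -0.1347, -0.1471, 0.054)
-0.213 (-0.2229, -0.1987, -0.2108, 0.054) (-0.223, -0.1993, -0.2111, 0.054) (-0.2234, -0.1994, -0.2114, 0.054) (-0.2241, -0.1994, -0.2117, 0.054) (-0.2241, -0.1991, -0.2116, 0.054)
-0.278 (-0.2873, -0.2633, -0.2753, 0.054) (-0.2871, -0.2641, -0.2756, 0.054) (-0.2883, -0.2639, -0.2761, 0.054) (-0.2882, -0.2647, -0.2765, 0.054) (-0.2893, -0.2646, -0.277, 0.055)
-0.343 (-0.3545, -0.3279, -0.3412, 0.05) (-0.3548, -0.327, -0.3409, 0.05) (-0.353, -0.3297, -0.3414, 0.049) (-0.3525, -0.3313, -0.3419, 0.048) (-0.3503, -0.3328, -0.3415, 0.048)
```

View pics/w30.png

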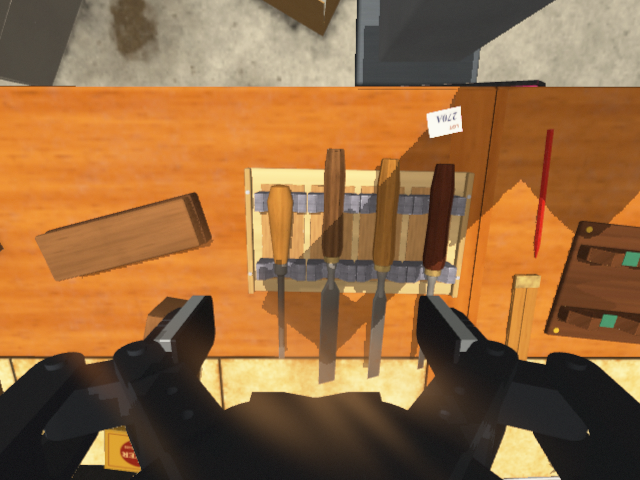

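Wrist view: tools at cols 280 (screwdriver), 333 (chisel_2), 385 (chisel_1), 438 (chisel_3). Tops at 54 mm (screwdriver 50), grips centred between the vees (x≈0.469). Next the same check of the rack from two places, then the first transfer.

Run:
```python
from m import *
r.set_gripper(.58,squeeze=60)
for p in ([.50,.16,.33],[.50,.25,.33]):
    r.move_to(p,q(174)); r.sleep(.2); print(r.current_t())
    im,W=wrist('r%d.png'%(100*p[1]))
    for c,a,w,_ in sorted(greens(im,W),key=lambda g:-g[2][1]): print(c.round(0),a,w.round(4),plane(im,*c,.028).round(4))
```

```text
6.35
[434. 209.] 213 [0.5185 0.3094 0.0284] [0.5186 0.3095 0.028 ]
[428. 277.] 193 [0.6076 0.2995 0.0285] [0.6081 0.2994 0.028 ]
[383. 209.] 230 [0.5112 0.2451 0.0284] [0.5112 0.2448 0.028 ]
[379. 276.] 190 [0.5998 0.2349 0.0284] [0.6   0.235 0.028]
[331. 209.] 222 [0.504  0.1803 0.0283] [0.5042 0.1803 0.028 ]
[330. 276.] 188 [0.5928 0.1701 0.0283] [0.5931 0.1703 0.028 ]
[279. 209.] 210 [0.4966 0.1155 0.0284] [0.4966 0.1154 0.028 ]
[281. 276.] 181 [0.5863 0.1054 0.0284] [0.5863 0.1053 0.028 ]
7.05
[363. 217.] 222 [0.5182 0.3095 0.0282] [0.5185 0.3094 0.028 ]
[360. 284.] 169 [0.6079 0.2994 0.0284] [0.6082 0.2994 0.028 ]
[312. 217.] 217 [0.5112 0.2447 0.0284] [0.5112 0.2447 0.028 ]
[311. 283.] 180 [0.6007 0.2346 0.0284] [0.6005 0.2346 0.028 ]
[260. 217.] 210 [0.5043 0.18   0.0283] [0.5042 0.18   0.028 ]
[263. 282.] 140 [0.5914 0.1715 0.0284] [0.592  0.1712 0.028 ]
[209. 216.] 210 [0.4972 0.1154 0.0283] [0.4971 0.1154 0.028 ]
[214. 283.] 172 [0.5859 0.1053 0.0284] [0.5861 0.105  0.028 ]
```

```bash
cat > go.py <<'E'
import sys
from m import *
T={'c3':((.4658,-.1467),-.8,(.5634,.3044),.044),'c1':((.470,-.2118),-.9,(.5557,.2398),.044),
   'c2':((.4693,-.2767),-1.0,(.5485,.1752),.044),'sd':((.4715,-.3415),-.2,(.5416,.1103),.042)}
def f(): return np.round(r.current_contact_force(),1)
def go(n):
    (x,y),a,(X,Y),z=T[n]; Z=.18
    r.move_to([x,y,Z],q(180+a)); r.set_gripper(.58); r.move_linear([x,y,z],vel=.12)
    print(n,'down',f()); r.set_gripper(0.,squeeze=70); print(' grip',r.current_opening(),r.current_finger_force())
    r.move_linear([x,y,Z],vel=.12); print(' lift',f(),r.current_opening(),r.current_finger_force())
    r.move_to([X,Y,Z],q(173.7)); r.sleep(.1); r.move_linear([X,Y,z+.012],vel=.15); r.move_linear([X,Y,z+.001],vel=.04)
    print(' placed',f(),r.current_opening(),r.current_tool_pos()); r.set_gripper(.58); r.sleep(.1); print(' open',f())
    r.move_linear([X,Y,Z],vel=.15); print(' t',r.current_t())
for n in sys.argv[1:]: go(n)
E
python3 go.py c3
python3 - <<'E'
from m import *
snap('side','side1.png'); wrist('w_c3.png')
E
```

```text
c3 down [ 0.2  0.  -0.9]
 grip 0.28905965920685184 68.2786340592429
 lift [-0.3  0.3 -1.8] 0.2919145693307071 68.68809630163014
 placed [ 0.7  1.3 -1. ] 0.2893404891030334 [0.5635746  0.3045113  0.04506416]
 open [ 0.8 -0.8  0. ]
 t 16.4833
```

View pics/side1.png

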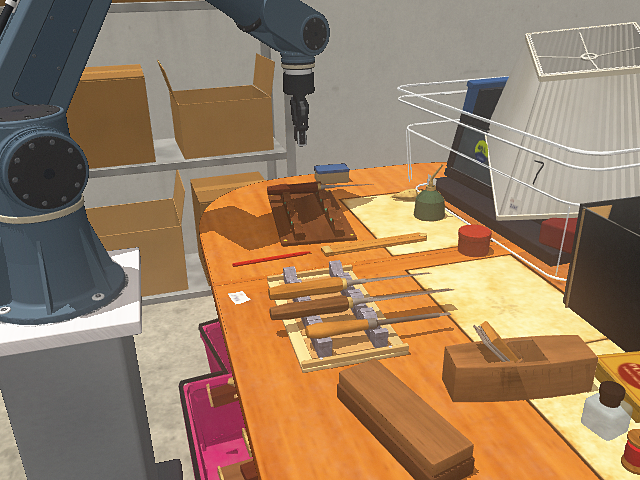

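View pics/w_c3.png

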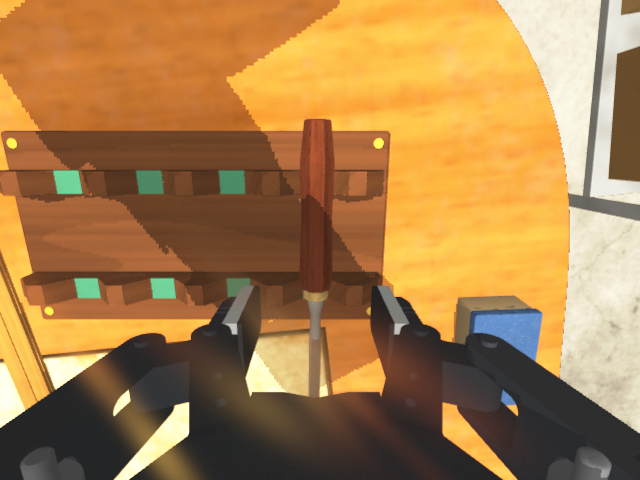

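Chisel_3 lies straight in the leftmost notch (handle at col 316, rows 120–290, over both rails), with the other greens free. I'll move the rest, stopping if a grip comes out empty.

```bash
sed -i "s/^    r.move_to(\[X,Y,Z\]/    assert r.current_opening()>.2 and r.current_finger_force()>30\n&/" go.py; python3 go.py c1 c2 sd
python3 - <<'E'
from m import *
r.move_to([.40,.20,.36],q(173.7)); r.sleep(.3); print(r.current_t(),r.current_tool_pos())
im,W=wrist('wend.png'); snap('top','top_end.png')
P=W.reshape(-1,3); o=np.array([.5634+.5557+.5485+.5416,.3044+.2398+.1752+.1103])/4; a=np.radians(-6.3); d=np.array([np.cos(a),np.sin(a)])
for name in ('wrist','top','side'):
    if name!='wrist': im,_=snap(name); P=cloud(im).reshape(-1,3)
    X=(P[:,:2]-o)@d+.085; Y=(P[:,:2]-o)@[-d[1],d[0]]
    print(name)
    for y in (.0975,.0325,-.0325,-.0975):
        k=(abs(Y-y)<.022)&(X>-.06)&(X<.32)&(P[:,2]>.031)&(P[:,2]<.07)
        e=k&((X<.028)|((X>.052)&(X<.118))|(X>.142))
        h=e&(P[:,2]>.0415)&(X<.12)
        sl=[[round(float((Y[s].min()+Y[s].max())/2),4),round(float(np.percentile(P[s,2],95)),4)] for x in (.01,.06,.09,.11,.15,.2) if (s:=e&(abs(X-x)<.006)).sum()>3]
        print(y,'x ends',X[e].min().round(3),X[e].max().round(3),sl)
E
```

```text
c1 down [ 0.5  0.3 -0.8]
 grip 0.2870858627090214 68.3382698893547
 lift [ 0.4 -0.3 -2.7] 0.29187816673348915 68.70254639536142
 placed [ 0.1 -1.4 -2.5] 0.289609597060043 [0.55571803 0.23980961 0.04489316]
 open [ 0.2 -0.2  0.1]
 t 26.2917
c2 down [0.3 0.  0. ]
 grip 0.2900569255582089 68.47719344543293
 lift [ 0.9  0.1 -0.2] 0.29221773172813825 68.70783162623411
 placed [ 0.7 -0.3 -1.2] 0.28843584635242364 [0.54851722 0.17519543 0.04488511]
 open [0.7 0.  0.4]
 t 35.9917
sd down [-0.5 -0.3  0.1]
 grip 0.28339562925418477 68.04190229682717
 lift [ 0.1 -0.4 -1.8] 0.28074624912081725 68.41492791107157
 placed [-0.9 -2.4  4.5] 0.28763326180012255 [0.54195358 0.11014506 0.04330014]
 open [-0.3 -0.2  0.6]
 t 45.775
47.0417 [0.40029792 0.19975086 0.35932474]
wrist
0.0975 x ends -0.005 0.07 [[0.1, 0.0531], [0.0993, 0.0536]]
0.0325 x ends -0.016 0.221 [[0.0345, 0.0542], [0.0339, 0.0535], [0.0341, 0.0544], [0.0339, 0.0537], [0.0337, 0.0452], [0.033, 0.0442]]
-0.0325 x ends -0.026 0.234 [[-0.0302, 0.0549], [-0.0305, 0.054], [-0.0307, 0.0548], [-0.0308, 0.0505], [-0.0318, 0.0457], [-0.032, 0.04
[... 559 characters left out ...]
]
-0.0975 x ends 0.014 0.257 [[-0.0968, 0.0471], [-0.0974, 0.049], [-0.0982, 0.0475], [-0.0986, 0.0461], [-0.0996, 0.0405], [-0.1004, 0.0394]]
side
0.0975 x ends -0.005 0.274 [[0.0917, 0.0525], [0.0918, 0.0531], [0.0922, 0.0531], [0.0905, 0.0541], [0.0911, 0.0452], [0.0917, 0.0437]]
0.0325 x ends -0.016 0.284 [[0.0279, 0.0539], [0.0266, 0.053], [0.0238, 0.0548], [0.0257, 0.0526], [0.0306, 0.0441], [0.0236, 0.0448]]
-0.0325 x ends -0.027 0.292 [[-0.0362, 0.0544], [-0.0381, 0.0534], [-0.0391, 0.0542], [-0.0362, 0.049], [-0.0406, 0.0467], [-0.0458, 0.0432]]
-0.0975 x ends 0.014 0.256 [[-0.1013, 0.0476], [-0.1073, 0.0485], [-0.1063, 0.0462], [-0.1063, 0.0449], [-0.104, 0.039], [-0.1038, 0.0383]]
```

```bash
ls pics
```

```text
r16.png
r25.png
side0.png
side1.png
top0.png
top_end.png
w19.png
w30.png
w_c3.png
wend.png
wrist0.png
```

View pics/top_end.png

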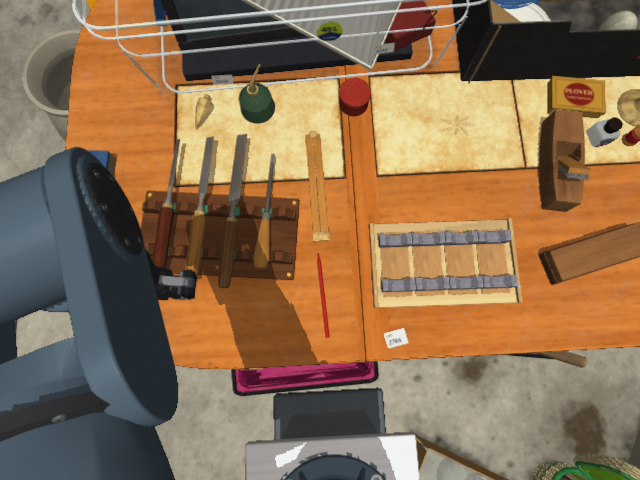

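The picture shows the board empty. In the rack, left to right, are chisel_3 (col 165), chisel_1 (200), chisel_2 (232) and the screwdriver (265), all with handles toward the robot. The arm is clear, so I'm handing in.

```bash
python3 -c "
from cell import r
print(r.hand_in(), r.current_t())"
```

```text
the job is handed in; nothing more can be done
the job is handed in; nothing more can be done
```

All four tools were moved to the viewing rack in their original order (dark red chisel, light orange chisel, long brown chisel, screwdriver), each lying lengthwise on both rails with its handle toward the robot, and the job was handed in after about 47 s of robot time; no verdict was reported back.

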